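# Slide a freshly glued candlestick into the curing bay and start the lamps

### The job

The tall glass candlestick has just been glued: with the fingertips, push it along the bench by its brass foot, without lifting it, tipping it or touching anything above the foot, into the open-fronted plywood curing bay until the foot is fully home against the bay's back board. Then press the button on the grey control box all the way down to start the curing lamps and let go of it. Do not press it before the candlestick is in, and leave everything else on the bench where it is.

Things in the scene. Friction and masses are not known exactly. Their poses are not given: they have to be found in the camera images.
- candlestick: The tall candlestick, loose and upright, 242 mm tall, 0.5 to 0.9 kg. Round brass foot 80 mm across with an upright rim 30 mm high, then a brass cone up to 44 mm height; above that the glued stem (clear glass, brass cup on top). Origin at the centre of the foot's underside, z up. Friction coefficient on the bench about 0.45 to 0.75.
- foot (a point): Centre of the candlestick's foot rim, 15 mm above its underside.
- bay: Curing bay, fixed: a U-shaped plywood fence 40 mm high, no floor (the bench runs through), open at its -x side. Its x axis points into the bay. Origin: on the bench, where the foot's centre is when the foot touches the back board midway between the cheeks. Back board's face at x = +40 mm; two cheeks from x = -26 mm to the board, inner faces at y = +-54 mm, 16 mm thick.
- bay_mouth (a point): Middle of the bay's open front between the ends of the cheeks, on the bench (x = -26 mm, y = 0 in the bay's frame). On the other side, behind the back board, two upright LED bars 16 x 22 mm, 227 mm high, stand at x = 73 mm, y = +-52 mm in the bay's frame.
- control: Grey control box, fixed, 85 (x) x 70 (y) x 45 mm high, to the left or the right of the bay and nearer the robot; origin at the centre of its underside. The round button is on its top.
- start_top (a point): Centre of the top face of the round grey push button (30 mm across, in a black housing on the control box). It is pressed straight down.
- start (a joint): Travel of the button in m: 0 released, 0.006 fully down. A spring returns it; fully down takes about 4 N.
- stem: The glued stem above the candlestick's foot, from 44 mm to 242 mm height, 16 to 40 mm across; part of the candlestick and not to be touched; origin at its lower end, on the candlestick's axis.
- tray: Fixed wooden tray of crystals, 100 x 75 x 30 mm high, on the other side from the control box; origin at the centre of its underside.
- short_candlestick: Bystander: a short all-brass candlestick, 95 mm tall, foot 68 mm across; origin at the centre of its underside.
- adhesive: Bystander: small black bottle, 36 mm across, 100 mm tall, standing; origin at the centre of its underside.
- spike_a: Bystander: pointed glass drop about 98 mm long, 22 mm thick, lying on the bench; origin mid-length on its underside.
- spike_b: Bystander: a second pointed glass drop, same as the first.
- pin_cup: Bystander: small white ceramic bowl, 64 mm across, 50 mm tall, beyond the bay; origin at the centre of its underside.
- screwdriver: Bystander: a screwdriver lying at the right of the bench.
- solvent: Bystander: amber glass bottle, 56 mm across, 130 mm tall, beyond the bay; origin at the centre of its underside.
Things that resemble listed ones, but are neither listed nor needed, are in the scene too. Leave any purple or red look-alike of the control alone.

How it is judged:
On the way, in this order (a step that is already met when the one before it is completed fails the run):
1. the candlestick stands upright and at rest in the bay, its foot against the back board (x of candlestick in the frame of bay between -0.007 and 0.006 m and y of candlestick in the frame of bay between -0.018 and 0.018 m and angle between candlestick's own z axis and vertical below 0.06 rad and height (world z) of candlestick below 0.004 m and linear speed of candlestick below 0.02 m/s), for 0.2 s.
2. the start button is pressed down (value of joint start above 0.0045 m and x of candlestick in the frame of bay between -0.007 and 0.006 m and y of candlestick in the frame of bay between -0.018 and 0.018 m and angle between candlestick's own z axis and vertical below 0.06 rad and height (world z) of candlestick below 0.004 m), for 0.05 s.
At the end, for the whole second after the job is handed in: The candlestick stands upright on the bench in the bay with its foot within 7 mm of the back board and between the cheeks, at rest, and the button has been pressed and has come back up (all of step 1 and value of joint start below 0.0015 m); the robot touches nothing.
It fails at once if the candlestick is tipped by more than 12 degrees (angle between candlestick's own z axis and vertical above 0.21 rad).
It fails at once if the candlestick is lifted off the bench (height (world z) of candlestick above 0.01 m).
It fails at once if the robot touches the glued stem above the foot (contact force between stem and the fingers above 0.5 N or contact force between stem and the arm above 0.5 N).
It fails at once if the button is pressed before the candlestick is in the bay (value of joint start above 0.003 m and x of candlestick in the frame of bay below -0.012 m).
It fails at once if another thing on the bench is moved by more than 20 mm (distance of any of short_candlestick, adhesive, spike_a, spike_b, pin_cup, screwdriver, solvent from where it was at the start of the episode above 0.02 m).
It also fails if it takes over 54 s, if anything falls off the work surface, if the arm or the gripper's body presses on something with over 40 N, if the wrist force passes 120 N, or if a joint passes its speed limit or range.

### The arm

A 6-joint arm with a two-finger parallel gripper is mounted at the origin on the work surface. World frame = base frame: x ahead of the robot, y to its left, z up, the work surface at z = 0. Lengths are in m, angles in rad, forces in N, time in s.
With the tool pointing down it reaches from about 0.275 to 1 m from the base axis. Payload 8.4 kg.
Tool frame: the origin (TCP) lies on the centre line of the jaws, within the pads' length; the fingertips stand 17 mm ahead of it and the grasp point (between the pads) lies 2 mm behind it (bot.tcp_to_tips is the z of the fingertips in the tool frame, in m); z points along the fingers, y is the line along which they close (so a half turn about z gives the same grasp; the last joint's range is limited). The gripper opens to 85 mm and grips with 20 to 120 N. Pads are 22 mm wide; open, the fingers measure 114 mm over their backs; the gripper's body (76 mm by 85 mm) begins 54 mm behind the grasp point. The pads swing forward as they close: fully open they stand 13 mm farther back than shut.
Start: joints at [1.336, 0.353, 1.633, -0, 1.155, -0.002], TCP at [0.144, 0.608, 0.248] pointing down, gripper open.
Joint ranges: [-2.63, 2.63], [-0.92, 2.1], [0.06, 2.66], [-1.3, 4.44], [0, 2.69], [-3.02, 3.02]. Speed limits (rad/s): [2.22, 2.22, 2.79, 3.14, 3.14, 3.14].

### API

Orientations are given as a unit quaternion [x, y, z, w].
In Python, from workcell import bot, hand, kinematics, get_obs, vision, hand_in gives the robot as it stands. The module is installed in compiled form; this text tells all that it offers. Calls block until the motion is done:
- bot.reach(position, orientation): joint-space move of the TCP to a pose.
- bot.servo_line(position, ori=None, velocity=0.15): straight line of the TCP; ori=None keeps the orientation; velocity is the mean speed in m/s.
- bot.goto_joints(angles): joint-space move.
- hand.move_gripper(opening, strength=None): finger opening in m; strength is the grip in N (None keeps the last); returns when the fingers have stopped.
- bot.dwell(seconds).
- kinematics.solve_ik(position, orientation): joint angles nearest the present ones, or None.
- get_obs(): the state.
- vision.read_camera(name): name is "scene" or "top"; returns a dict with "frame" (400x640x3 uint8, red, green, blue), "intrinsics" (3x3 intrinsics, pixels), "view" (4x4, takes a point from world to camera coordinates). Camera axes: x right, y down, z forward; pixel columns grow to the right and rows downward; lengths in m; the calibration is good to about 2 mm. A picture is of the moment at which its call begins. There is no depth.
A pose or a line that the arm cannot do raises bot.IKError and nothing moves.
- hand_in(): hands the job in; it is judged then, once.
The state is a dict: "time_s": time; "joint_pos": joint angles; "joint_vel": joint speeds; "joint_efforts": joint torques, N m; "position": TCP position; "orientation": TCP orientation; "wrist_force": force on the tool from outside, world axes, zero at the start; "ft_torque": the same for the moment, N m; "gripper_width": finger opening in m; "grip_force": force on a finger pad.
Only numpy, scipy, OpenCV 4.12 (cv2) and the standard library are available. Lean on these libraries where they do the work, as an engineer would, in place of code of your own. Each camera call takes 0.05 s, during which the arm holds its last target. There are 200 camera calls.

## Working session

There is one attempt and no reset: what is moved stays moved. The work goes in short steps, each a Python script; the robot and the scene stay as the last script left them, time stands still between calls to the robot, and variables do not carry over. Pictures are saved under pics/ and viewed, at most 10 in all, crops included, and the job is handed in when it is done.

```bash
mkdir -p pics
cat > h.py <<'E'
import numpy as np, cv2
from workcell import bot, hand, kinematics, get_obs, vision, hand_in
def snap(n,f):
    c=vision.read_camera(n); cv2.imwrite(f'pics/{f}.png',cv2.cvtColor(c['frame'],cv2.COLOR_RGB2BGR)); np.savez(f'pics/{f}.npz',**c); return c
def ray(c,u,v,z):
    K=np.array(c['intrinsics']);T=np.array(c['view']);R=T[:3,:3];o=-R.T@T[:3,3]
    d=R.T@np.linalg.solve(K,[u,v,1.]); return o+d*(z-o[2])/d[2]
def proj(c,p):
    T=np.array(c['view']);q=np.array(c['intrinsics'])@(T[:3,:3]@np.array(p)+T[:3,3]);return q[:2]/q[2]
E
python3 - <<'E'
from h import *
for n in('scene','top'):
    c=snap(n,n+'0');T=np.array(c['view']);print(n,np.round(-T[:3,:3].T@T[:3,3],3),np.round(T[:3,:3],2).tolist(),np.array(c['intrinsics']).tolist())
print(get_obs())
E
```

```text
scene [1.066 0.21  0.679] [[-0.48, 0.88, 0.01], [0.63, 0.35, -0.69], [-0.61, -0.33, -0.72]] [[361.7589456353762, 0.0, 321.95117442531324], [0.0, 361.7589456353762, 203.787604623103], [0.0, 0.0, 1.0]]
top [ 0.463 -0.059  1.053] [[0.01, -1.0, -0.01], [-0.99, -0.01, -0.1], [0.1, 0.01, -0.99]] [[421.4070637050987, 0.0, 318.6112291598772], [0.0, 421.4070637050987, 199.64302742642025], [0.0, 0.0, 1.0]]
{'time_s': 0.1, 'joint_pos': array([ 1.33559210e+00,  3.53591320e-01,  1.63403110e+00, -7.12451173e-06,
        1.15522345e+00, -2.41404966e-03]), 'joint_vel': array([-0.00087151, -0.00087123, -0.00322476,  0.00114964, -0.00051265,
       -0.00041244]), 'joint_efforts': array([-1.85209828e-03, -6.06352830e+01, -3.42821860e+01, -8.86293356e-05,
        4.13658097e-03,  1.79963104e-05]), 'position': array([0.14410122, 0.60775213, 0.24764125]), 'orientation': array([ 1.16130996e-01,  9.93233708e-01, -6.22577728e-04, -7.10366489e-05]), 'wrist_force': array([ 0.55792533,  0.8652623 , -0.13877906]), 'ft_torque': array([0.0024514 , 0.00527022, 0.05414224]), 'grip_force': 0.0, 'gripper_width': 0.08563173773428362}
```

View pics/scene0.png

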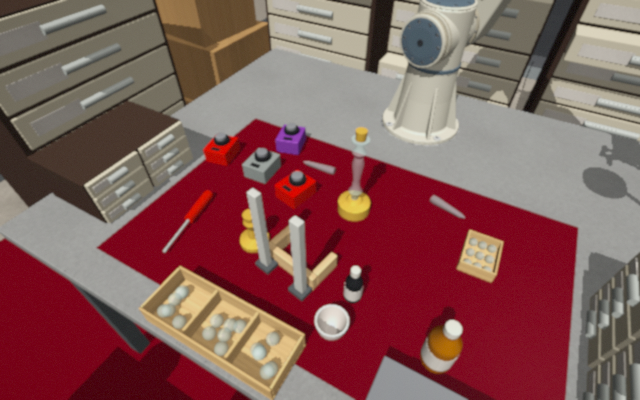

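View pics/top0.png

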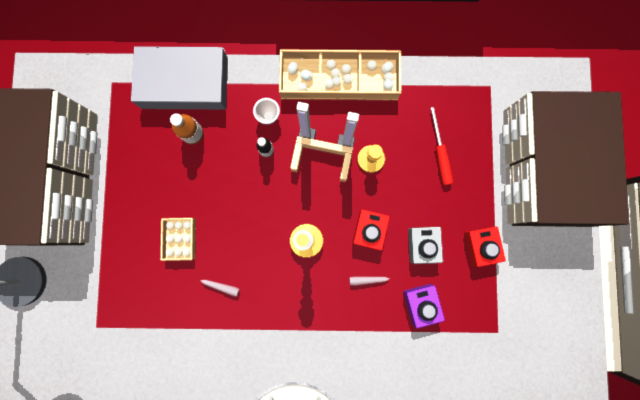

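The scene view shows the candlestick at (354,195), the bay at about (300,260) and the grey control at (262,163). In the top view these are at (306,242), (322,150) and (427,245). I'll zoom into the bay, foot and button next.

Run:
```python
import cv2,numpy as np
t=cv2.imread('pics/top0.png');s=cv2.imread('pics/scene0.png')
r=lambda a:cv2.resize(a,None,fx=5,fy=5,interpolation=cv2.INTER_CUBIC)
a=r(t[95:195,280:360]); b=r(t[215:275,280:340]); d=r(t[220:270,400:455])
o=np.zeros((550,800,3),np.uint8); o[:500,:400]=a; o[:300,400:700]=b; o[300:550,400:675]=d
cv2.imwrite('pics/z1.png',o)
cv2.imwrite('pics/z2.png',cv2.resize(s[120:310,230:410],None,fx=3.1,fy=3.1,interpolation=cv2.INTER_CUBIC))
```

```text
(no output)
```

View pics/z1.png

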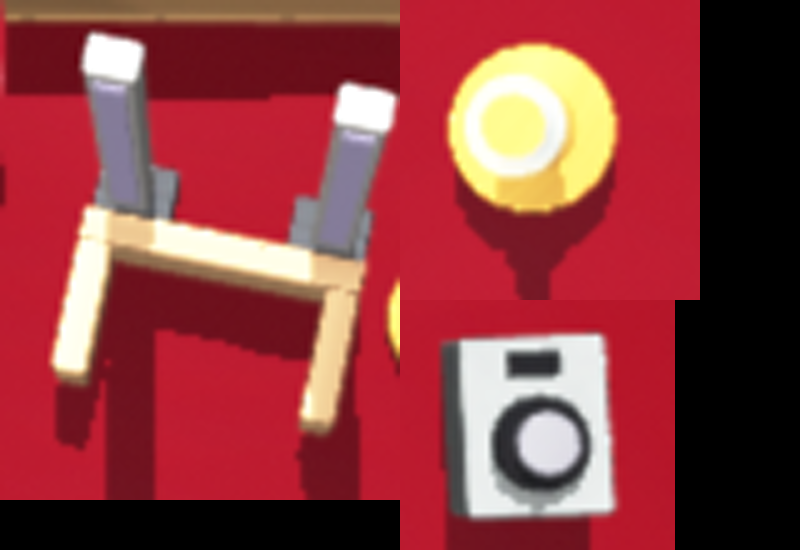

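View pics/z2.png

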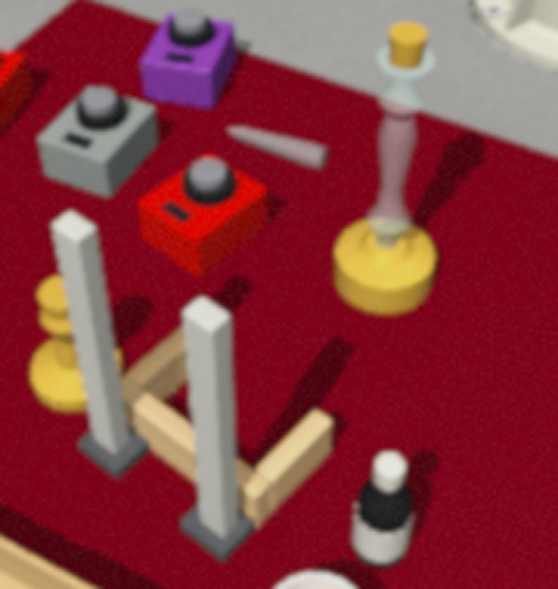

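The zoom shows the cheek ends at crop (68,371) and (316,424), the foot circle centred at (533,128) with radius 84, and the button cap at (548,443). In the scene zoom the cap is at (102,100). Next I convert these to world positions.

```bash
cat >> h.py <<'E'
from scipy.spatial.transform import Rotation as R
def tool(yaw,tilt):  # z axis points along yaw, 'tilt' away from straight down; y axis horizontal
    z=np.array([np.cos(yaw)*np.sin(tilt),np.sin(yaw)*np.sin(tilt),-np.cos(tilt)])
    y=np.array([-np.sin(yaw),np.cos(yaw),0]); 
    M=lambda y:np.c_[np.cross(y,z),y,z]
    return z,[R.from_matrix(M(y)).as_quat(),R.from_matrix(M(-y)).as_quat()]
E
python3 - <<'E'
from h import *
t=np.load('pics/top0.npz');s=np.load('pics/scene0.npz')
c=lambda x,y,ox,oy,f=5:((x+.5)/f-.5+ox,(y+.5)/f-.5+oy)
P=lambda x,y,z:ray(t,*c(x,y,280,95),z)
L=P(68,371,.04);Rr=P(316,424,.04); d=L-Rr; yaw=np.arctan2(-d[0],d[1]); m=(L+Rr)/2
ex=np.array([np.cos(yaw),np.sin(yaw),0]);print('cheek sep (0.124)',np.linalg.norm(d),'yaw',yaw,'mouth',m,'bay',m+.026*ex)
bl=P(98,228,.04);br=P(350,275,.04);print('board yaw',np.arctan2(-(bl-br)[0],(bl-br)[1]),'board mid-depth from mouth (74)',((bl+br)/2-m)@ex)
f=ray(t,*c(133,128,280,215),.025);e=ray(t,*c(133+84,128,280,215),.025);print('foot',f,'r',np.linalg.norm(f-e))
# mask check
hsv=cv2.cvtColor(t['frame'],cv2.COLOR_RGB2HSV)[215:275,280:340]
mk=cv2.inRange(hsv,(18,90,120),(35,255,255));cs,_=cv2.findContours(mk,0,2)
(x,y),r=cv2.minEnclosingCircle(max(cs,key=cv2.contourArea));print('mask',x+280,y+215,r,ray(t,x+280,y+215,.025))
# button: two rays
def ln(q,u,v):
    a=ray(q,u,v,0);b=ray(q,u,v,.1);return a,(b-a)/np.linalg.norm(b-a)
a,da=ln(t,*c(148,143,400,220));b,db=ln(s,*c(102,95,230,120,3.1))
k=np.linalg.lstsq(np.c_[da,-db],b-a,rcond=None)[0];p=a+da*k[0];q=b+db*k[1];print('button',p,q,ray(t,*c(148,143,400,220),.06))
print(bot.tcp_to_tips)
for tl in(.6,.75):
  for z0 in ([0,0],[.25,0]):
    z,qs=tool(yaw,tl)
    for Q in qs:
        p=np.array([f[0]-.06+z0[0],f[1],.012])-z*.017
        print(tl,z0,kinematics.solve_ik(p,Q))
E
```

```text
cheek sep (0.124) 0.12344356597365712 yaw -0.20156565464714368 mouth [ 0.62898498 -0.05029818  0.04      ] bay [ 0.65445859 -0.05550347  0.04      ]
board yaw -0.17690558855505636 board mid-depth from mouth (74) 0.07400453877288224
foot [ 0.4687017  -0.02360255  0.025     ] r 0.04080686216916444
mask 305.6682071685791 240.13586044311523 16.71227264404297 [ 0.46884107 -0.02230827  0.025     ]
button [ 0.45346099 -0.31043196  0.06900569] [ 0.45163377 -0.30735426  0.06823816] [ 0.45337602 -0.31272829  0.06      ]
0.017
0.6 [0, 0] [0.06214494 0.51259508 2.62998036 3.40492943 0.60094886 1.5712494 ]
0.6 [0, 0] [ 0.06214494  0.51259508  2.62998036  3.40492943  0.60094886 -1.57034325]
0.6 [0.25, 0] [0.02906093 0.58500687 2.12074176 3.85256983 0.19909901 1.06108959]
0.6 [0.25, 0] [ 0.02906093  0.58500687  2.12074176  3.85256983  0.19909901 -2.08050307]
0.75 [0, 0] None
0.75 [0, 0] None
0.75 [0.25, 0] [0.05035508 0.63433268 2.19992674 3.5363288  0.45762646 1.39928315]
0.75 [0.25, 0] [ 0.05035508  0.63433268  2.19992674  3.5363288   0.45762646 -1.7423095 ]
```

Run:
```python
from h import *
f=np.array([.4688,-.023]);B=np.array([.6545,-.0555]);yaw=np.arctan2(*(B-f)[::-1]);u=(B-f)/np.linalg.norm(B-f)
print(yaw,np.linalg.norm(B-f))
for tl in(.45,.5,.55,.6,.65,.7):
    z,qs=tool(yaw,tl);Q=qs[0]
    for off,h in((-.065,.2),(-.065,.1),(-.065,.012),(-.041,.012),(.05,.012),(.15,.012)):
        p=np.r_[f+u*off,h]-z*.017;q=kinematics.solve_ik(p,Q);print(tl,off,h,None if q is None else np.round(q,2))
```

```text
-0.17325872895644626 0.18852251854884602
0.45 -0.065 0.2 [ 0.05 -0.18  2.4  -0.2   0.49 -1.19]
0.45 -0.065 0.1 [ 0.05  0.09  2.5  -0.71  0.15 -0.67]
0.45 -0.065 0.012 [0.05 0.4  2.55 3.51 0.27 1.41]
0.45 -0.041 0.012 [0.03 0.41 2.5  3.54 0.23 1.37]
0.45 0.05 0.012 [-0.02  0.46  2.32  3.81  0.11  1.04]
0.45 0.15 0.012 [-0.05  0.53  2.12 -0.85  0.07 -0.61]
0.5 -0.065 0.2 [ 0.06 -0.19  2.43 -0.27  0.43 -1.12]
0.5 -0.065 0.1 None
0.5 -0.065 0.012 [0.06 0.43 2.58 3.45 0.37 1.49]
0.5 -0.041 0.012 [0.04 0.43 2.53 3.46 0.33 1.46]
0.5 0.05 0.012 [-0.01  0.47  2.35  3.55  0.19  1.31]
0.5 0.15 0.012 [-0.05  0.54  2.15  4.11  0.07  0.71]
0.55 -0.065 0.2 [ 0.08 -0.21  2.46 -0.36  0.37 -1.02]
0.55 -0.065 0.1 [0.08 0.1  2.57 4.25 0.15 0.68]
0.55 -0.065 0.012 [0.08 0.47 2.61 3.42 0.49 1.54]
0.55 -0.041 0.012 [0.05 0.46 2.56 3.42 0.44 1.51]
0.55 0.05 0.012 [-0.01  0.49  2.38  3.45  0.29  1.41]
0.55 0.15 0.012 [-0.04  0.54  2.18  3.62  0.15  1.21]
0.6 -0.065 0.2 [ 0.09 -0.22  2.5  -0.5   0.32 -0.87]
0.6 -0.065 0.1 [0.09 0.12 2.6  3.89 0.22 1.06]
0.6 -0.065 0.012 [0.09 0.52 2.64 3.4  0.61 1.58]
0.6 -0.041 0.012 [0.07 0.5  2.59 3.4  0.56 1.55]
0.6 0.05 0.012 [0.   0.51 2.41 3.4  0.39 1.47]
0.6 0.15 0.012 [-0.04  0.56  2.21  3.47  0.23  1.36]
0.65 -0.065 0.2 [ 0.11 -0.22  2.53 -0.71  0.27 -0.65]
0.65 -0.065 0.1 [0.11 0.15 2.64 3.71 0.32 1.25]
0.65 -0.065 0.012 None
0.65 -0.041 0.012 [0.08 0.55 2.62 3.39 0.68 1.58]
0.65 0.05 0.012 [0.01 0.54 2.44 3.38 0.49 1.51]
0.65 0.15 0.012 [-0.04  0.57  2.24  3.4   0.33  1.43]
0.7 -0.065 0.2 [ 0.13 -0.22  2.56 -1.01  0.23 -0.34]
0.7 -0.065 0.1 None
0.7 -0.065 0.012 None
0.7 -0.041 0.012 [0.1  0.61 2.64 3.38 0.81 1.61]
0.7 0.05 0.012 [0.02 0.57 2.47 3.36 0.6  1.54]
0.7 0.15 0.012 [-0.03  0.59  2.27  3.37  0.42  1.47]
```

```bash
cat >> h.py <<'E'
f=np.array([.4688,-.0230]);B=np.array([.6545,-.0555]);yaw=np.arctan2(*(B-f)[::-1]);u=(B-f)/np.linalg.norm(B-f)
ZT,QS=tool(yaw,.6);Q=QS[0]
pt=lambda off,h:np.r_[f+u*off,h]-ZT*.017
E
python3 - <<'E'
from h import *
q1=kinematics.solve_ik(pt(-.065,.1),Q);q2=kinematics.solve_ik(pt(-.065,.012),Q);print(q1,q2)
hand.move_gripper(.05)
a=q1.copy();a[0]=1.1;a[1]-=.27
bot.goto_joints(a);print(get_obs()['position'])
a[0]=q1[0];bot.goto_joints(a);print(get_obs()['position'])
bot.goto_joints(q1);bot.goto_joints(q2)
o=get_obs();print(o['time_s'],o['position'],pt(-.065,.012),o['wrist_force'],o['gripper_width'],bot.tcp_to_tips)
t=snap('top','top1');s=snap('scene','scene1')
r=lambda a,k:cv2.resize(cv2.cvtColor(a,cv2.COLOR_RGB2BGR),None,fx=k,fy=k,interpolation=cv2.INTER_CUBIC)
cv2.imwrite('pics/z3.png',np.hstack([r(t['frame'][190:320,250:350],4),r(s['frame'][120:250,300:400],4)]))
E
```

```text
[0.09338147 0.11875357 2.60326161 3.88687135 0.2211794  1.05952486] [0.09338147 0.51512196 2.63887016 3.40355835 0.61196894 1.57648337]
[0.23542118 0.35910469 0.22557555]
[ 0.42892435 -0.0064955   0.22522921]
6.4417 [ 0.39584604 -0.01036379  0.02686378] [ 0.39531796 -0.01013965  0.02603071] [0.26051481 0.55627015 0.02604284] 0.05012930676457677 0.017
```

View pics/z3.png

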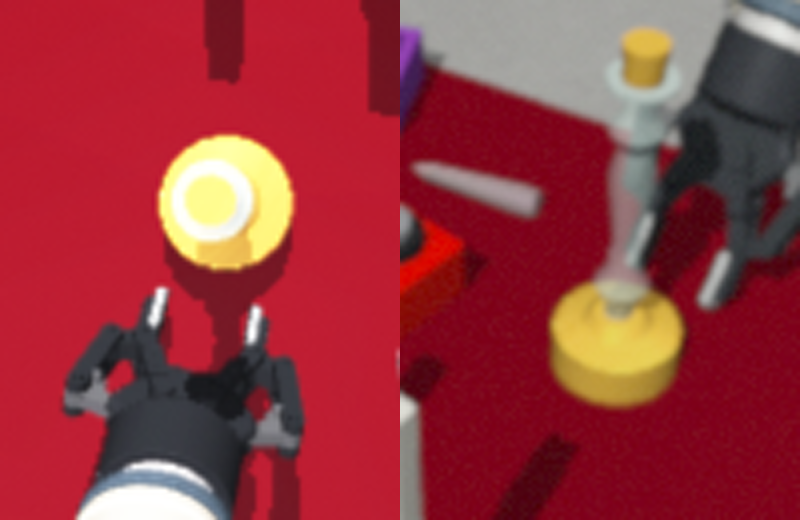

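The tips sit symmetrically behind the foot, at (163,290) and (258,308) with the foot centre at (226,202), and they look low and clear of the stem. I'll start pushing.

Run:
```python
from h import *
w0=get_obs()['wrist_force']
F=lambda:-(get_obs()['wrist_force']-w0)[:2]@u
bot.servo_line(pt(-.02,.012),velocity=.04);print(F(),get_obs()['wrist_force']-w0)
t=snap('top','top2');s=snap('scene','scene2')
bot.servo_line(pt(.05,.012),velocity=.04);print(F(),get_obs()['wrist_force']-w0,get_obs()['time_s'])
t2=snap('top','top3')
r=lambda a,k:cv2.resize(cv2.cvtColor(a,cv2.COLOR_RGB2BGR),None,fx=k,fy=k,interpolation=cv2.INTER_CUBIC)
cv2.imwrite('pics/z4.png',np.hstack([r(t2['frame'][130:280,255:355],4),r(s['frame'][120:270,300:400],4)]))
```

```text
8.549188164797561 [-8.5079299   0.97821239  7.57046915]
8.03732663432049 [-7.88625503  1.56121538  5.66788596] 9.8167
```

View pics/z4.png

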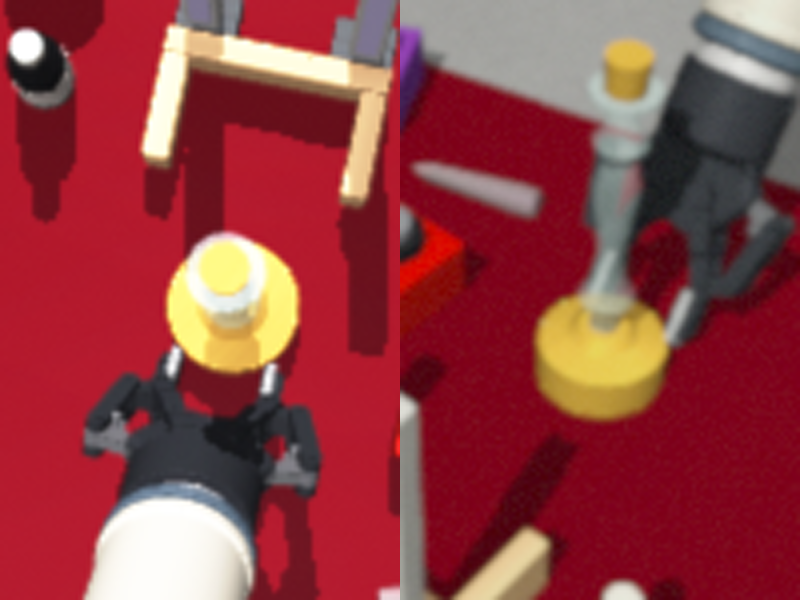

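The foot, at crop (233,304), is nested between both tips, upright and heading for the mouth. I'll continue to the board with small force-checked steps.

Run:
```python
from h import *
t=np.load('pics/top3.npz')
p=ray(t,(233.5)/4-.5+255,(304.5)/4-.5+130,.028)[:2];D=np.linalg.norm(B-p);lat=np.array([-u[1],u[0]])
print('foot now',p,'remaining',D,'lat err',(B-p)@lat)
w0=np.array([.26,.556,.026]);F=lambda:-(get_obs()['wrist_force']-w0)[:2]@u
rem=(B-p)@u; off=.05+rem-.015
l=min(.004,max(-.004,(B-p)@lat))
sh=lambda o,k:pt(o,.012)+np.r_[lat*l*k,0]
bot.servo_line(sh(off,1),velocity=.04);print(off,F())
n=0
while F()<16 and n<16:
    off+=.002;n+=1;bot.servo_line(sh(off,1),velocity=.02);bot.dwell(.05);print(round(off,4),round(F(),1),end=' | ')
print(get_obs()['time_s'],get_obs()['wrist_force'])
t=snap('top','top4');s=snap('scene','scene4')
r=lambda a,k:cv2.resize(cv2.cvtColor(a,cv2.COLOR_RGB2BGR),None,fx=k,fy=k,interpolation=cv2.INTER_CUBIC)
cv2.imwrite('pics/z5.png',np.hstack([r(t['frame'][100:240,265:365],4),r(s['frame'][150:290,260:360],4)]))
```

```text
foot now [ 0.55292287 -0.03873367] remaining 0.10295155459738523 lat err 0.000995896727966003
0.137946737606034 8.956232487794885
0.1399 5.9 | 0.1419 5.7 | 0.1439 6.6 | 0.1459 6.8 | 0.1479 5.6 | 0.1499 6.9 | 0.1519 6.5 | 0.1539 6.1 | 0.1559 12.3 | 0.1579 18.0 | 15.2167 [-17.47140928   3.85759676  12.28861499]
```

View pics/z5.png

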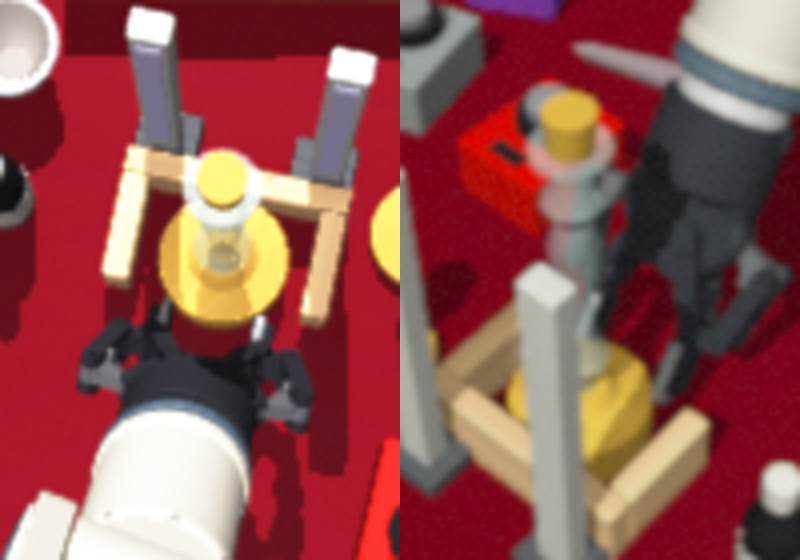

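The foot appears seated at about crop (224,261), centred between the cheeks, and the force rose at the predicted travel. I'll back off, verify and go above the button.

Run:
```python
from h import *
t=np.load('pics/top4.npz');print('foot',ray(t,224.5/4-.5+265,261.5/4-.5+100,.028),'bay',B)
bot.servo_line(pt(.13,.012),velocity=.03);bot.servo_line(pt(.04,.014),velocity=.12)
q=np.array(get_obs()['joint_pos']);q[1]-=.5;bot.goto_joints(q);print(get_obs()['position'])
hand.move_gripper(0.0)
bt=np.array([.4528,-.3095]);z,qs=tool(-.6,0)
c=[kinematics.solve_ik(np.r_[bt,.14],k) for k in qs];print(c)
k=min((x for x in c if x is not None),key=lambda x:abs(x[5])); a=k.copy();a[1]-=.25
bot.goto_joints(a);bot.goto_joints(k);print(get_obs()['time_s'],get_obs()['position'],get_obs()['gripper_width'])
t=snap('top','top5');s=snap('scene','scene5')
hsv=cv2.cvtColor(t['frame'],cv2.COLOR_RGB2HSV)
r=lambda a,k:cv2.resize(cv2.cvtColor(a,cv2.COLOR_RGB2BGR),None,fx=k,fy=k,interpolation=cv2.INTER_CUBIC)
cv2.imwrite('pics/z6.png',np.hstack([r(t['frame'][100:240,265:365],4),r(s['frame'][80:220,210:310],4)]))
```

```text
foot [ 0.65401868 -0.05647877  0.028     ] bay [ 0.6545 -0.0555]
[ 0.5657865  -0.02789955  0.29934984]
[array([-6.02317839e-01,  3.66183404e-01,  1.89164401e+00, -4.44089210e-16,
        8.83765237e-01, -1.57311417e+00]), array([-6.02317839e-01,  3.66183404e-01,  1.89164401e+00, -4.44089210e-16,
        8.83765237e-01,  1.56847849e+00])]
22.4 [ 0.45340556 -0.30976166  0.14049716] 3.912798887097938e-06
```

View pics/z6.png

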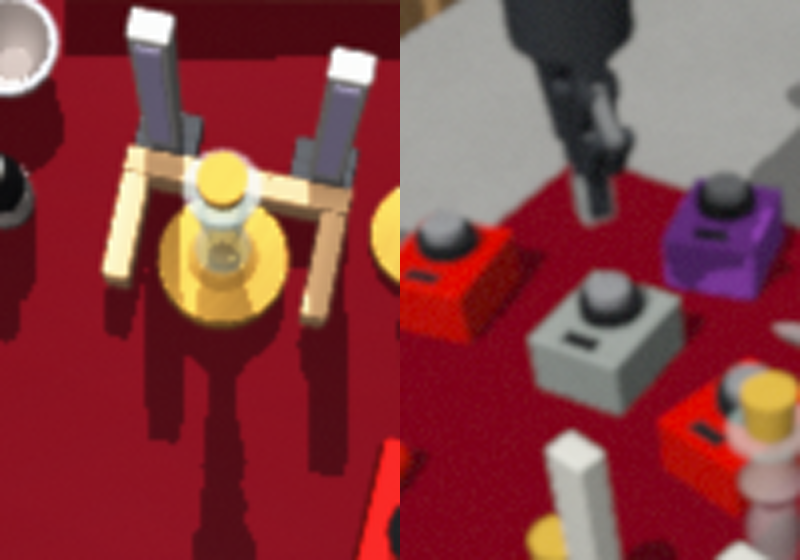

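The candlestick stayed home (measured within 1 mm of the bay origin), and the closed fingertips (597,220) are right above the grey button (608,290). Pressing now.

Run:
```python
from h import *
bt=np.array([.4528,-.3095]);w0=get_obs()['wrist_force'][2];F=lambda:get_obs()['wrist_force'][2]-w0
tip=.078;bot.servo_line(np.r_[bt,tip+.017],velocity=.06);print(F())
n=0
while F()<11 and n<26:
    tip-=.001;n+=1;bot.servo_line(np.r_[bt,tip+.017],velocity=.02);bot.dwell(.03);print(round(tip,3),round(F(),1),end=' | ')
bot.dwell(.2);print(F(),get_obs()['position'],get_obs()['time_s'])
snap('scene','s6')
bot.servo_line(np.r_[bt,.15],velocity=.08);bot.dwell(.3)
t=snap('top','top7');s=snap('scene','scene7');print(F(),get_obs()['time_s'])
r=lambda a,k:cv2.resize(cv2.cvtColor(a,cv2.COLOR_RGB2BGR),None,fx=k,fy=k,interpolation=cv2.INTER_CUBIC)
cv2.imwrite('pics/z7.png',np.hstack([r(np.load('pics/s6.npz')['frame'][80:220,210:310],4),r(s['frame'][80:220,210:310],4)]))
d=cv2.absdiff(np.load('pics/top5.npz')['frame'],t['frame'])[100:240,265:365];print('bay diff',d.max(),(d.max(2)>40).sum())
```

```text
0.24227569413347344
0.077 -0.0 | 0.076 -0.6 | 0.075 -0.1 | 0.074 0.2 | 0.073 -0.2 | 0.072 -0.9 | 0.071 -0.2 | 0.07 -0.2 | 0.069 -0.5 | 0.068 -0.6 | 0.067 0.1 | 0.066 0.8 | 0.065 1.3 | 0.064 2.3 | 0.063 2.2 | 0.062 2.6 | 0.061 3.7 | 0.06 14.8 | 13.657382181967039 [ 0.45295488 -0.30958725  0.07785086] 28.7
0.17292999494030642 30.2167
bay diff 4 0
```

View pics/z7.png

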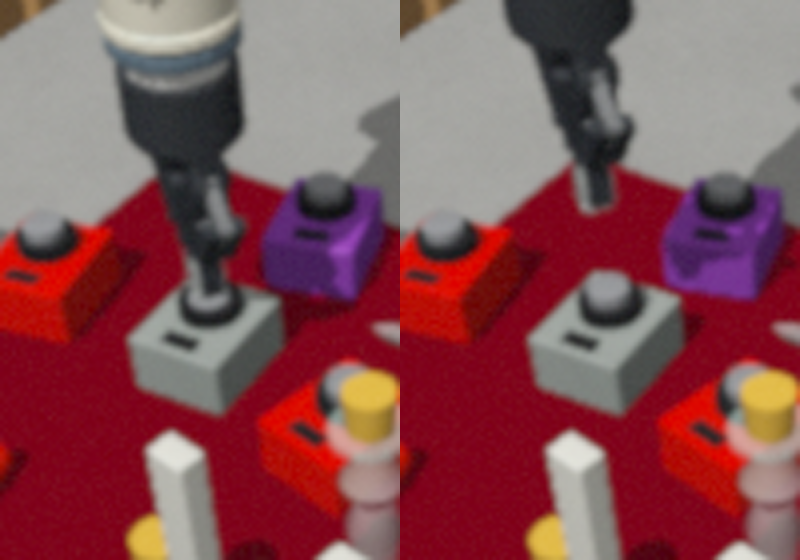

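The left half shows the button bottomed out at (210,300): spring travel of about 6 mm at 4 N, then the hard stop. In the right half it is back up at (608,290), and the bay area hasn't changed.

```bash
python3 -c "
from workcell import hand_in
print(hand_in())"
```

```text
the job is handed in; nothing more can be done
None
```

The candlestick is home against the bay's back board, the grey button was pressed to its stop and came back up, and the job is handed in; the hand-in call gave no verdict.

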